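# Tap the brass coupling to depth

## Task

Finish tapping the brass coupling with the cranked tap, clearing the chips as you go: turn the crank half a turn clockwise (seen from above) and pause, a quarter turn back and pause, then forward half a turn again until the tap is at its depth stop. Let go and leave it there, and leave the plug gauge in the other coupling alone.

Things in the scene. Friction and masses are not known exactly. Their poses are not given: they have to be found in the camera images.
- tap (a joint): Angle of the tap and its crank in rad, 0 at the start, growing clockwise seen from above; solid depth stop at 4.71 (three quarters of a turn). Half a turn is 3.14, a quarter 1.57. It turns stiffly (about 3 N at the grip), stays where it is left, and sinks 2 mm a turn.
- tap_axis (a point): Point on the tap's upright axis, 118 mm above the table, level with the upper end of the steel hub. The tap stands in a brass hexagon coupling held in a white 100 x 100 mm block on a black 120 x 120 mm foot, bolted to the bench. A flat steel crank arm 16 mm wide and 8 mm thick goes out level from the hub, its top at 116 mm. The tap and gauge stands may swap places and be turned.
- crank_knob (a point): Centre of the top end, 158 mm above the table, of the crank's upright black grip: a round sleeve 22 mm in diameter and 40 mm tall (from 118 to 158 mm) that spins freely on its own pin, so a gripper holding it need not turn. It stands at the end of the crank arm, 70 mm from the tap's axis, and nothing higher than 118 mm stands near it.
- gauge_end (a point): One end of the plug gauge's level T-bar, 110 mm above the table and 50 mm from the gauge's axis. The bar is straight, 10 mm thick and 114 mm long over its ball ends, with no upright grip; the gauge stands in an identical coupling and block and turns easily.
Not all that is in view belongs to the job. Leave any green or pink look-alike of the part that bears tap alone.

How it is judged:
By the outcome, as a careful person would: the job done as asked, in the order asked, and still so for the second after the job is handed in, with the robot touching nothing.
It also fails if it takes over 51 s, if anything falls off the work surface, if the arm or the gripper's body presses on something with over 40 N, if the wrist force passes 120 N, or if a joint passes its speed limit or range.

## Robot

A 6-joint arm with a two-finger parallel gripper is mounted at the origin on the work surface. World frame = base frame: x ahead of the robot, y to its left, z up, the work surface at z = 0. Lengths are in m, angles in rad, forces in N, time in s.
With the tool pointing down it reaches from about 0.275 to 0.725 m from the base axis. Payload 5.6 kg.
Tool frame: the origin (TCP) lies between the finger pads; the fingertips stand 19 mm ahead of it and the grasp point (between the pads) is the TCP (robot.finger_overhang is the distance from the TCP to the fingertips, in m); z points along the fingers, y is the line along which they close (so a half turn about z gives the same grasp; the last joint's range is limited). The gripper opens to 85 mm and grips with 20 to 120 N. Pads are 22 mm wide; open, the fingers measure 114 mm over their backs; the gripper's body (76 mm by 85 mm) begins 54 mm behind the grasp point. The pads swing forward as they close: fully open they stand 13 mm farther back than shut.
Start: joints at [-0.854, 0.255, 0.108, 0, -1.424, -0.285], TCP at [0.23, -0.5, 0.25] pointing down, gripper open.
Joint ranges: [-2.95, 2.95], [-1.21, 1.97], [-1.09, 1.5], [-2.87, 1.71], [-2.94, -0.07], [-3.05, 3.05]. Speed limits (rad/s): [2.57, 2.57, 3.14, 3.14, 3.14, 3.14].

## Interface

Orientations are given as a rotation vector (axis times angle).
In Python, from cell import sensors, optics, job, robot gives the robot as it stands.
- The arm moves only by the tool drive_tool, never from a script. Its argument "increments" is a list of rows, each a list of 7 numbers: the shift along the tool's x, y, z in m, then the turn, a rotation vector about the tool's x, y, z in degrees, then the closure, from -1 (fully open) to 1 (shut). In form: [[x, y, z, rx, ry, rz, claw], ...]. A call has 1 to 12 rows; each row is the pose to reach, as a shift and turn from the pose commanded when the call began, along the tool's axes at that moment; what a row does not reach only later rows make up. A row lasts 1/8 s, in which the tool goes at most 62.5 mm and 10.7 degrees, less where a joint would pass 70% of its speed; a pose out of reach is approached as far as the arm can. A call with a gripper value outside its range is refused whole. The fingers move at their own pace and stop on an object; "grip_force" is the grip in N (left out, the last holds). Time passes only in rows, so rows that repeat a pose let the fingers close. It gives the time, the measured TCP pose, the force, the opening and the grip force at its end, in the units of the state.
- sensors.observe(): the state, without advancing time (a new reading comes with each control period).
- optics.snapshot(name): name is "side" or "top"; returns the picture (480x640x3 uint8, red, green, blue); there is no depth.
- optics.calibration(name): a dict with "fx", "fy", "cx", "cy" (pixels), "world_to_cam" (4x4, takes a point from world to camera coordinates). Camera axes: x right, y down, z forward; pixel columns grow to the right and rows downward; lengths in m; the calibration is good to about 2 mm. A picture is of the moment at which its call begins. calibration takes no time and is no camera call.
- job.close_job(): hands the job in; it is judged then, once.
Trained networks look in the newest picture that a camera, given by its name, has taken for a name from the list of things; names that differ only in an ending like _2 or _b are one class to them, and where a whole thing is asked for, a point or a joint stands for the part that bears it (a point fixed in the world has none). Each returns a list of dicts, best first, with "score" (0 to 1); they miss things now and then, are a little off and sometimes report something else, mostly with a low value. They report only what shows in the picture. A call takes as long as a camera call. They do not tell look-alikes from the thing itself.
- optics.boxes_of(camera, label): "location" ([column, row] in pixels, amid what is visible of it).
- optics.spot_point(camera, label): "location" ([column, row] in pixels: a listed point, or the origin of a listed thing).
The state is a dict: "time": time; "joint_positions": joint angles; "joint_velocities": joint speeds; "joint_efforts": joint torques, N m; "tool_pos": TCP position; "ee_rot": TCP orientation; "contact_force": force on the tool from outside, world axes, zero at the start; "wrist_torque": the same for the moment, N m; "grip_width": finger opening in m; "finger_force": force on a finger pad.
Only numpy, scipy, OpenCV 4.12 (cv2) and the standard library are available. Lean on these libraries where they do the work, as an engineer would, in place of code of your own. Each camera call takes 0.05 s, during which the arm holds its last target. There are 200 camera calls.

## Working session

There is one attempt and no reset: what is moved stays moved. The work goes in short steps, Python scripts to look and compute and a tool call to move; the robot and the scene stay as the last step left them, time stands still between calls to the robot, and variables do not carry over. Pictures are saved under pics/ and viewed, at most 10 in all, crops included, and the job is handed in when it is done.

Besides the shell and the picture viewer there is one more tool, called after ">>>" by a JSON object that holds its "method" and its "body". drive_tool: Moves the arm, as the interface text tells. Its arguments: {"type":"object","properties":{"increments":{"type":"array","items":{"type":"array","items":{"type":"number"}}},"grip_force":{"type":"number"}},"required":["increments"]}

```bash
mkdir -p pics; cat > h.py <<'E'
import numpy as np, cv2
from cell import sensors, optics, job, robot
def ray(cam,px,z):
    c=optics.calibration(cam);T=np.array(c["world_to_cam"]);R=T[:3,:3];t=T[:3,3]
    d=R.T@np.array([(px[0]-c["cx"])/c["fx"],(px[1]-c["cy"])/c["fy"],1]);o=-R.T@t
    return o+d*(z-o[2])/d[2]
def proj(cam,p):
    c=optics.calibration(cam);T=np.array(c["world_to_cam"]);q=T[:3,:3]@np.array(p)+T[:3,3]
    return np.array([c["fx"]*q[0]/q[2]+c["cx"],c["fy"]*q[1]/q[2]+c["cy"]])
def save(cam,name):
    im=optics.snapshot(cam);cv2.imwrite(f"pics/{name}.png",im[:,:,::-1]);return im
E
python3 - <<'E'
from h import *
Z=dict(tap_axis=.118,crank_knob=.158,gauge_end=.11)
for cam in("top","side"):
    save(cam,cam+"0")
    for n in Z:
        for r in optics.spot_point(cam,n)[:4]: print(cam,n,round(r["score"],2),np.round(r["location"]),ray(cam,r["location"],Z[n]).round(4))
s=sensors.observe();print(s)
E
```

```text
top tap_axis 0.97 [116. 250.] [0.4397 0.3688 0.118 ]
top tap_axis 0.93 [253. 212.] [0.5064 0.1497 0.118 ]
top tap_axis 0.82 [223. 337.] [0.3023 0.1898 0.118 ]
top tap_axis 0.57 [388. 318.] [ 0.3364 -0.0723  0.118 ]
top crank_knob 0.89 [374. 353.] [ 0.2829 -0.0442  0.158 ]
top crank_knob 0.86 [236. 248.] [0.4386 0.1682 0.158 ]
top crank_knob 0.84 [ 92. 288.] [0.3734 0.3856 0.158 ]
top crank_knob 0.79 [203. 385.] [0.2335 0.2086 0.158 ]
top gauge_end 0.77 [487. 201.] [ 0.5338 -0.2403  0.11  ]
top gauge_end 0.41 [253. 210.] [0.5111 0.1505 0.11  ]
side tap_axis 0.85 [385. 336.] [0.3008 0.1873 0.118 ]
side tap_axis 0.82 [261. 280.] [0.5033 0.148  0.118 ]
side tap_axis 0.76 [392. 215.] [ 0.3485 -0.0732  0.118 ]
side tap_axis 0.64 [233. 428.] [0.4385 0.3707 0.118 ]
side crank_knob 0.89 [295. 286.] [0.4357 0.1743 0.158 ]
side crank_knob 0.72 [434. 216.] [ 0.275  -0.0436  0.158 ]
side crank_knob 0.57 [283. 444.] [0.3683 0.3849 0.158 ]
side crank_knob 0.55 [434. 349.] [0.2369 0.2144 0.158 ]
side gauge_end 0.69 [326. 156.] [ 0.5233 -0.2272  0.11  ]
{'time': 0.4, 'joint_positions': array([-8.54435878e-01,  2.55208484e-01,  1.08043221e-01, -7.05388422e-05,
       -1.42391997e+00, -2.84628980e-01]), 'joint_velocities': array([ 1.73210276e-03,  2.77770375e-05,  4.61152708e-04,  6.15975148e-05,
        8.80591593e-04, -1.83317241e-03]), 'joint_efforts': array([ 1.53574365e-03, -3.85932720e+01,  2.37777507e+01,  5.36162093e+00,
       -1.88366052e-03, -7.10360325e-06]), 'tool_pos': array([ 0.23015683, -0.49944938,  0.25015297]), 'ee_rot': array([ 6.72875184e-01, -3.06860828e+00, -4.50738009e-04]), 'contact_force': array([-0.1296266 , -0.12188336, -0.02330547]), 'wrist_torque': array([-0.00174394,  0.00397543,  0.01450093]), 'finger_force': 0.0, 'grip_width': 0.08495853922740394}
```

View pics/top0.png

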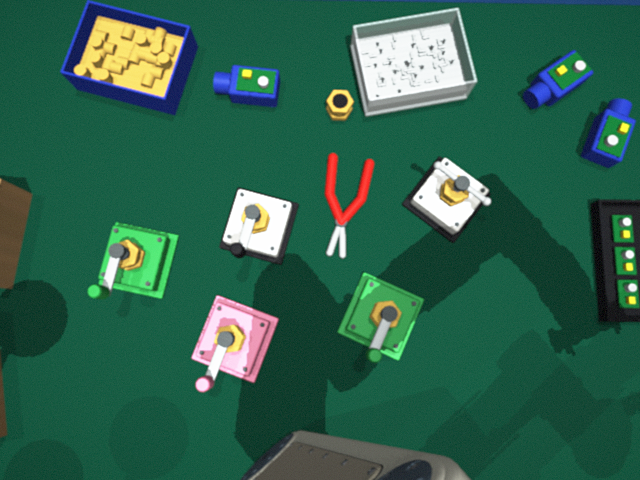

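View pics/side0.png

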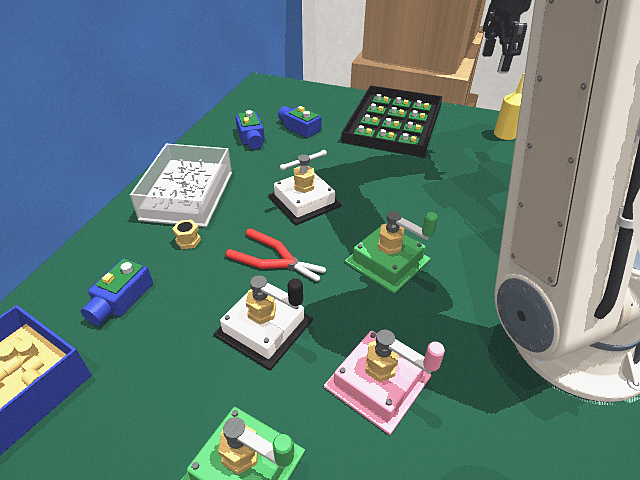

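The top view shows these candidates:
- White block on a black foot with a black grip at (236,248), hub at (253,212). This matches the description.
- Look-alikes: green grip at (92,288), pink at (203,385), green at (374,353).
- Gauge T-bar on its white block at (460,183).

I choose the black-gripped one and check it in a close crop.

```bash
python3 - <<'E'
from h import *
from scipy.optimize import least_squares
im={c:optics.snapshot(c) for c in("top","side")}
a=cv2.resize(im["top"][170:290,200:310],None,fx=3.6,fy=3.6,interpolation=cv2.INTER_CUBIC)
b=cv2.resize(im["side"][260:370,210:320],None,fx=3.6,fy=3.6,interpolation=cv2.INTER_CUBIC)
h=min(a.shape[0],b.shape[0]);cv2.imwrite("pics/crop1.png",np.hstack([a[:h],b[:h]])[:,:,::-1])
g=dict(tap_axis=(.505,.149,.118),crank_knob=(.437,.171,.158))
for n,p in g.items():
    obs=[]
    for c in("top","side"):
        for k in range(3):
            optics.snapshot(c)
            r=[r for r in optics.spot_point(c,n) if np.hypot(*(np.array(r["location"])-proj(c,p)))<12]
            if r: obs.append((c,r[0]["location"]));print(n,c,np.round(r[0]["location"],1))
    f=lambda q:np.concatenate([proj(c,(q[0],q[1],p[2]))-o for c,o in obs])
    s=least_squares(f,p[:2]);print(n,s.x.round(4),f(s.x).round(1))
    for c in im: print(c, proj(c,(*s.x,p[2])).round(1))
print(sensors.observe()["time"])
E
```

```text
tap_axis top [252.7 212.3]
tap_axis top [253.5 209.9]
tap_axis side [261.5 280.1]
tap_axis side [261.1 283.5]
tap_axis side [259.8 279.8]
tap_axis [0.5047 0.1492] [ 0.2  0.5 -0.6  2.9 -1.6  0.3 -1.2 -3.1  0.1  0.6]
top [252.9 212.8]
side [259.9 280.4]
crank_knob top [236.  249.1]
crank_knob top [238.  249.1]
crank_knob top [238.1 247.8]
crank_knob side [293.9 283.4]
crank_knob side [296.1 283.2]
crank_knob [0.4384 0.1675] [ 0.5 -0.5 -1.5 -0.5 -1.6  0.8  1.5 -1.5 -0.7 -1.3]
top [236.5 248.6]
side [295.4 281.9]
1.7
```

View pics/crop1.png

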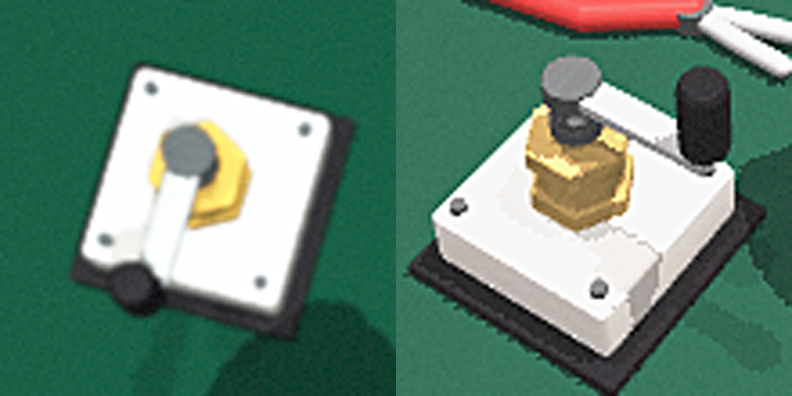

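The crop confirms it: white block, black foot, brass hexagon, steel crank and black grip. The grip's top is at about (237,249) in the top view and (295,282) in the side view.

```bash
cat >> h.py <<'E'
from scipy.spatial.transform import Rotation as Ro
def st():
    s=sensors.observe();R=Ro.from_rotvec(s["ee_rot"]).as_matrix()
    return s,np.array(s["tool_pos"]),R
E
python3 - <<'E'
from h import *
s,p,R=st();print(R.round(3))
print(R.T@(np.array([.4384,.1675,.25])-p))
E
```

```text
[[-0.908 -0.418 -0.   ]
 [-0.418  0.908  0.   ]
 [-0.     0.    -1.   ]]
[-4.68219823e-01  5.18661027e-01  2.94768687e-04]
```

>>> {"method": "drive_tool", "body": {"increments": [[-0.039,0.043,0,0,0,2,-1],[-0.078,0.086,0,0,0,4.2,-1],[-0.117,0.129,0,0,0,6.2,-1],[-0.156,0.172,0,0,0,8.2,-1],[-0.195,0.215,0,0,0,10.3,-1],[-0.234,0.258,0,0,0,12.4,-1],[-0.273,0.302,0,0,0,14.4,-1],[-0.312,0.345,0,0,0,16.5,-1],[-0.351,0.389,0,0,0,18.5,-1],[-0.39,0.432,0,0,0,20.6,-1],[-0.429,0.475,0,0,0,22.6,-1],[-0.468,0.519,0,0,0,24.7,-1]]}}

```text
time: 3.2
tool_pos: [0.4383, 0.1697, 0.2506]
ee_rot: [-0.0, 3.141, 0.001]
contact_force: [0.4, -1.0, 0.3]
grip_width: 0.0853
finger_force: 0.0
```

```bash
python3 - <<'E'
from h import *
s,p,R=st();print(s["time"],p.round(4),R.round(3))
print(R.T@(np.array([.4384,.1675,.25])-p),s["joint_positions"].round(2))
E
```

```text
3.2 [0.4383 0.1697 0.2506] [[-1.    -0.     0.001]
 [-0.     1.     0.   ]
 [-0.001  0.    -1.   ]]
[-9.42490554e-05 -2.23744061e-03  6.25996738e-04] [ 0.7   0.1  -0.09  0.   -1.39 -2.28]
```

>>> {"method": "drive_tool", "body": {"increments": [[0,0,0.03,0,0,0,-1],[0,0,0.06,0,0,0,-1],[0,0,0.085,0,0,0,-1],[0,0,0.1,0,0,0,-1],[0,0,0.108,0,0,0,-1],[0,0,0.108,0,0,0,-1],[0,0,0.108,0,0,0,0]], "grip_force": 40}}

```text
time: 4.08
tool_pos: [0.4385, 0.1679, 0.143]
ee_rot: [-0.001, 3.14, 0.001]
contact_force: [-0.3, 0.9, -0.3]
grip_width: 0.0699
finger_force: 0.0
```

```bash
python3 - <<'E'
from h import *
save("side","s2");save("top","t2")
im=np.vstack
a=cv2.imread("pics/side0.png")
s=cv2.imread("pics/s2.png")[220:370,200:400];cv2.imwrite("pics/c2.png",cv2.resize(s,None,fx=3.5,fy=3.5))
s,p,R=st();print(s["time"],p.round(4),s["contact_force"],s["grip_width"])
E
```

```text
4.175 [0.4384 0.168  0.143 ] [ 0.68725045  0.72266359 -0.16892571] 0.055471441082978766
```

View pics/c2.png

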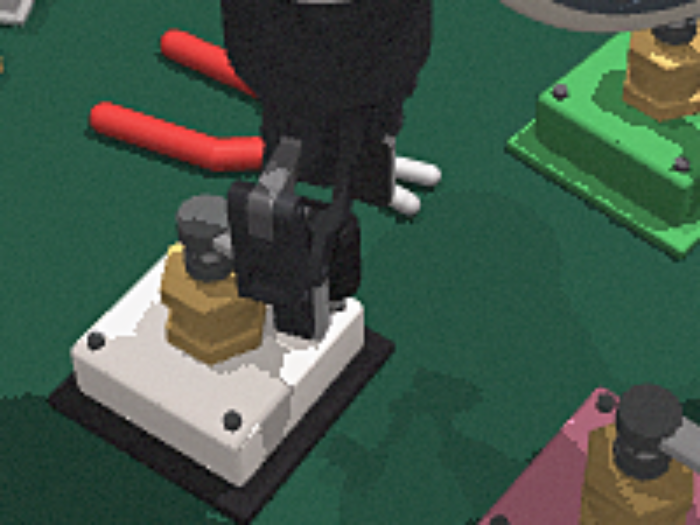

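The fingers straddle the black grip, with nothing else between them, so I close.

>>> {"method": "drive_tool", "body": {"increments": [[0,0,0,0,0,0,0.3],[0,0,0,0,0,0,1],[0,0,0,0,0,0,1],[0,0,0,0,0,0,1],[0,0,0,0,0,0,1],[0,0,0,0,0,0,1]], "grip_force": 40}}

```text
time: 4.92
tool_pos: [0.4381, 0.1679, 0.1427]
ee_rot: [-0.001, 3.141, 0.001]
contact_force: [-2.6, 0.7, 5.9]
grip_width: 0.0207
finger_force: 39.3
```

```bash
python3 - <<'E'
from h import *
s,p,R=st();print(s["time"],p.round(4),s["contact_force"],s["wrist_torque"],s["grip_width"],s["finger_force"])
c=np.array([.5047,.1492]);v=p[:2]-c;print(np.hypot(*v),np.degrees(np.arctan2(v[1],v[0])))
E
```

```text
4.925 [0.4381 0.1679 0.1427] [-2.55698618  0.7055103   5.91186739] [ 0.44989239  0.86401634 -0.00471355] 0.020671837202926428 39.26051034126431
0.06914731417878131 164.2782864477507
```

```bash
cat >> h.py <<'E'
def arc(a0,d,n,r=.07,cmd=None,C=None):
    "rows from angle a0 by d deg clockwise; cmd/C: absolute start & centre"
    for k in range(1,n+1):
        a=np.radians(a0-d*k/n)
        if C is None: w=r*np.array([np.cos(a)-np.cos(np.radians(a0)),np.sin(a)-np.sin(np.radians(a0))])
        else: w=np.array(C)+r*np.array([np.cos(a),np.sin(a)])-np.array(cmd)
        print([round(-w[0],4),round(w[1],4),round(.002*d/360*k/n,4),0,0,0,1],end=", ")
    print()
E
python3 -c "
from h import *
arc(164.4,60,12)"
```

```text
[np.float64(-0.0019), np.float64(0.0058), 0.0, 0, 0, 0, 1], [np.float64(-0.0043), np.float64(0.0114), 0.0001, 0, 0, 0, 1], [np.float64(-0.0072), np.float64(0.0168), 0.0001, 0, 0, 0, 1], [np.float64(-0.0105), np.float64(0.0219), 0.0001, 0, 0, 0, 1], [np.float64(-0.0143), np.float64(0.0267), 0.0001, 0, 0, 0, 1], [np.float64(-0.0184), np.float64(0.0312), 0.0002, 0, 0, 0, 1], [np.float64(-0.023), np.float64(0.0353), 0.0002, 0, 0, 0, 1], [np.float64(-0.0279), np.float64(0.0389), 0.0002, 0, 0, 0, 1], [np.float64(-0.0331), np.float64(0.0422), 0.0003, 0, 0, 0, 1], [np.float64(-0.0385), np.float64(0.0449), 0.0003, 0, 0, 0, 1], [np.float64(-0.0442), np.float64(0.0472), 0.0003, 0, 0, 0, 1], [np.float64(-0.05), np.float64(0.049), 0.0003, 0, 0, 0, 1],
```

>>> {"method": "drive_tool", "body": {"increments": [[-0.0019,0.0058,0,0,0,0,1],[-0.0043,0.0114,0.0001,0,0,0,1],[-0.0072,0.0168,0.0001,0,0,0,1],[-0.0105,0.0219,0.0001,0,0,0,1],[-0.0143,0.0267,0.0001,0,0,0,1],[-0.0184,0.0312,0.0002,0,0,0,1],[-0.023,0.0353,0.0002,0,0,0,1],[-0.0279,0.0389,0.0002,0,0,0,1],[-0.0331,0.0422,0.0003,0,0,0,1],[-0.0385,0.0449,0.0003,0,0,0,1],[-0.0442,0.0472,0.0003,0,0,0,1],[-0.05,0.049,0.0003,0,0,0,1]]}}

```text
time: 6.42
tool_pos: [0.4878, 0.2186, 0.1424]
ee_rot: [-0.002, 3.141, 0.005]
contact_force: [-4.6, 5.7, 5.5]
grip_width: 0.0204
finger_force: 39.5
```

```bash
python3 - <<'E'
from h import *
s,p,R=st();print(s["time"],p.round(4),s["contact_force"],s["wrist_torque"],s["grip_width"],s["finger_force"])
for c in np.array([[.5047,.1492],[.5055,.149]]):
    v=p[:2]-c;print(np.hypot(*v),np.degrees(np.arctan2(v[1],v[0])))
v=p[:2]-np.array([.4381,.1679]);L=np.hypot(*v);m=(p[:2]+[.4381,.1679])/2
n=np.array([v[1],-v[0]])/L;c=m+n*np.sqrt(.07**2-L*L/4);print("centre",c)
for r in optics.spot_point("top","tap_axis")[:4]: print(r["location"])
print(optics.calibration("top")["world_to_cam"])
E
```

```text
6.425 [0.4878 0.2186 0.1424] [-4.61310994  5.6687649   5.49207101] [ 2.12908934  1.69332793 -0.01098769] 0.020366281029807063 39.48655282845721
0.07147061308047138 103.66450608813905
0.07185765043412252 104.24666956657516
centre [0.50604491 0.15106286]
[223.5, 339.8]
[250.0, 210.9]
[388.6, 316.5]
[[ 1.58807940e-02 -9.99870335e-01  2.66698086e-03  3.86841532e-02]
 [-9.86095182e-01 -1.61031796e-02 -1.65399452e-01  4.68733296e-01]
 [ 1.65420953e-01 -3.22234581e-06 -9.86223052e-01  8.88857645e-01]
 [ 0.00000000e+00  0.00000000e+00  0.00000000e+00  1.00000000e+00]]
```

```bash
sed -i 's/round(-w\[0\],4),round(w\[1\],4),/float(round(-w[0],4)),float(round(w[1],4)),/' h.py
python3 -c "
from h import *
arc(104.5,66,12,cmd=(.4884,.2165),C=(.506,.151))"
```

```text
[-0.0066, 0.0036, 0.0, 0, 0, 0, 1], [-0.0133, 0.0044, 0.0001, 0, 0, 0, 1], [-0.02, 0.0045, 0.0001, 0, 0, 0, 1], [-0.0267, 0.0039, 0.0001, 0, 0, 0, 1], [-0.0333, 0.0027, 0.0002, 0, 0, 0, 1], [-0.0398, 0.0009, 0.0002, 0, 0, 0, 1], [-0.0461, -0.0016, 0.0002, 0, 0, 0, 1], [-0.0521, -0.0046, 0.0002, 0, 0, 0, 1], [-0.0578, -0.0082, 0.0003, 0, 0, 0, 1], [-0.0631, -0.0123, 0.0003, 0, 0, 0, 1], [-0.068, -0.0169, 0.0003, 0, 0, 0, 1], [-0.0724, -0.0219, 0.0004, 0, 0, 0, 1],
```

>>> {"method": "drive_tool", "body": {"increments": [[-0.0066,0.0036,0,0,0,0,1],[-0.0133,0.0044,0.0001,0,0,0,1],[-0.02,0.0045,0.0001,0,0,0,1],[-0.0267,0.0039,0.0001,0,0,0,1],[-0.0333,0.0027,0.0002,0,0,0,1],[-0.0398,0.0009,0.0002,0,0,0,1],[-0.0461,-0.0016,0.0002,0,0,0,1],[-0.0521,-0.0046,0.0002,0,0,0,1],[-0.0578,-0.0082,0.0003,0,0,0,1],[-0.0631,-0.0123,0.0003,0,0,0,1],[-0.068,-0.0169,0.0003,0,0,0,1],[-0.0724,-0.0219,0.0004,0,0,0,1]]}}

```text
time: 7.98
tool_pos: [0.5608, 0.1951, 0.142]
ee_rot: [-0.002, 3.141, 0.001]
contact_force: [-2.4, 1.9, 5.7]
grip_width: 0.0211
finger_force: 39.5
```

```bash
cat >> h.py <<'E'
def fit(P):
    P=np.array(P);s=least_squares(lambda c:np.hypot(*(P-c).T)-.07,[.506,.151]);c=s.x
    print("C",c.round(4),"res mm",(s.fun*1e3).round(2),"ang",np.degrees(np.arctan2(*(P-c).T[::-1])).round(1));return c
E
sed -i '1a from scipy.optimize import least_squares' h.py
python3 - <<'E'
from h import *
s,p,R=st();print(s["time"],p.round(4),s["contact_force"].round(1),R.round(3)[:,0])
fit([(.4381,.1679),(.4878,.2186),p[:2]])
C=fit([(.4878,.2186),p[:2]])
E
```

```text
7.975 [0.5608 0.1951 0.142 ] [-2.4  1.9  5.7] [-1.    -0.001 -0.001]
C [0.5062 0.1512] res mm [ 0.11 -0.09  0.1 ] ang [166.2 105.2  38.8]
C [0.5064 0.1511] res mm [0. 0.] ang [105.4  39. ]
```

```bash
python3 -c "
from h import *
arc(38.3,53,9,cmd=(.5608,.1946),C=(.5062,.1512))"
```

```text
[-0.0045, -0.0059, 0.0, 0, 0, 0, 1], [-0.008, -0.0121, 0.0001, 0, 0, 0, 1], [-0.0109, -0.0187, 0.0001, 0, 0, 0, 1], [-0.0131, -0.0256, 0.0001, 0, 0, 0, 1], [-0.0146, -0.0326, 0.0002, 0, 0, 0, 1], [-0.0153, -0.0398, 0.0002, 0, 0, 0, 1], [-0.0153, -0.047, 0.0002, 0, 0, 0, 1], [-0.0146, -0.0541, 0.0003, 0, 0, 0, 1], [-0.0131, -0.0612, 0.0003, 0, 0, 0, 1],
```

>>> {"method": "drive_tool", "body": {"increments": [[-0.0045,-0.0059,0,0,0,0,1],[-0.008,-0.0121,0.0001,0,0,0,1],[-0.0109,-0.0187,0.0001,0,0,0,1],[-0.0131,-0.0256,0.0001,0,0,0,1],[-0.0146,-0.0326,0.0002,0,0,0,1],[-0.0153,-0.0398,0.0002,0,0,0,1],[-0.0153,-0.047,0.0002,0,0,0,1],[-0.0146,-0.0541,0.0003,0,0,0,1],[-0.0131,-0.0612,0.0003,0,0,0,1],[-0.0131,-0.0612,0.0003,0,0,0,1],[-0.0131,-0.0612,0.0003,0,0,0,1]]}}

```text
time: 9.35
tool_pos: [0.5738, 0.1333, 0.1417]
ee_rot: [-0.001, 3.141, -0.001]
contact_force: [-1.3, -0.2, 4.4]
grip_width: 0.0206
finger_force: 39.5
```

```bash
python3 - <<'E'
from h import *
s,p,R=st();print(s["time"],p.round(4),s["contact_force"].round(1),R.round(3)[:,0])
fit([(.4381,.1679),(.4878,.2186),(.5608,.1951),p[:2]])
E
```

```text
9.35 [0.5738 0.1333 0.1417] [-1.3 -0.2  4.4] [-1.    -0.001 -0.001]
C [0.5062 0.1512] res mm [ 0.09 -0.1   0.11 -0.03] ang [166.2 105.2  38.8 -14.8]
```

>>> {"method": "drive_tool", "body": {"increments": [[0,0,0,0,0,0,1],[0,0,0,0,0,0,1],[0,0,0,0,0,0,1],[0,0,0,0,0,0,1],[0,0,0,0,0,0,1],[0,0,0,0,0,0,1],[0,0,0,0,0,0,1],[0,0,0,0,0,0,1],[0,0,0,0,0,0,1],[0,0,0,0,0,0,1]]}}

```text
time: 10.6
tool_pos: [0.5738, 0.1333, 0.1417]
ee_rot: [-0.001, 3.141, -0.002]
contact_force: [-1.3, 1.0, 6.4]
grip_width: 0.0208
finger_force: 39.6
```

```bash
python3 -c "
from h import *
arc(-14.8,-91.5,12,cmd=(.5739,.1334),C=(.5062,.1512))"
```

```text
[-0.0018, 0.0091, -0.0, 0, 0, 0, 1], [-0.0023, 0.0183, -0.0001, 0, 0, 0, 1], [-0.0016, 0.0276, -0.0001, 0, 0, 0, 1], [0.0003, 0.0367, -0.0002, 0, 0, 0, 1], [0.0034, 0.0455, -0.0002, 0, 0, 0, 1], [0.0077, 0.0538, -0.0003, 0, 0, 0, 1], [0.013, 0.0614, -0.0003, 0, 0, 0, 1], [0.0192, 0.0683, -0.0003, 0, 0, 0, 1], [0.0264, 0.0743, -0.0004, 0, 0, 0, 1], [0.0342, 0.0793, -0.0004, 0, 0, 0, 1], [0.0427, 0.0832, -0.0005, 0, 0, 0, 1], [0.0516, 0.0859, -0.0005, 0, 0, 0, 1],
```

>>> {"method": "drive_tool", "body": {"increments": [[-0.0018,0.0091,0,0,0,0,1],[-0.0023,0.0183,-0.0001,0,0,0,1],[-0.0016,0.0276,-0.0001,0,0,0,1],[0.0003,0.0367,-0.0002,0,0,0,1],[0.0034,0.0455,-0.0002,0,0,0,1],[0.0077,0.0538,-0.0003,0,0,0,1],[0.013,0.0614,-0.0003,0,0,0,1],[0.0192,0.0683,-0.0003,0,0,0,1],[0.0264,0.0743,-0.0004,0,0,0,1],[0.0342,0.0793,-0.0004,0,0,0,1],[0.0427,0.0832,-0.0005,0,0,0,1],[0.0516,0.0859,-0.0005,0,0,0,1]]}}

```text
time: 12.1
tool_pos: [0.5221, 0.2196, 0.1422]
ee_rot: [-0.001, 3.14, -0.001]
contact_force: [3.0, -3.1, 5.7]
grip_width: 0.0209
finger_force: 39.5
```

>>> {"method": "drive_tool", "body": {"increments": [[0,0,0,0,0,0,1],[0,0,0,0,0,0,1],[0,0,0,0,0,0,1],[0,0,0,0,0,0,1]]}}

```text
time: 12.6
tool_pos: [0.5212, 0.2198, 0.1421]
ee_rot: [0.001, -3.141, -0.0]
contact_force: [-1.5, -0.7, 7.8]
grip_width: 0.0207
finger_force: 39.7
```

```bash
python3 - <<'E'
from h import *
s,p,R=st();print(s["time"],p.round(4),s["contact_force"].round(1),R.round(3)[:,0])
fit([(.4381,.1679),(.4878,.2186),(.5608,.1951),(.5738,.1333),p[:2]])
arc(76.7,90,12,cmd=(.5223,.2193),C=(.5062,.1512))
E
```

```text
12.6 [0.5212 0.2198 0.1421] [-1.5 -0.7  7.8] [-1.    -0.001  0.001]
C [0.5062 0.1513] res mm [ 0.08 -0.21  0.03 -0.03  0.16] ang [166.3 105.3  38.7 -14.9  77.6]
[-0.0088, -0.0027, 0.0, 0, 0, 0, 1], [-0.0171, -0.0065, 0.0001, 0, 0, 0, 1], [-0.0248, -0.0113, 0.0001, 0, 0, 0, 1], [-0.0319, -0.0172, 0.0002, 0, 0, 0, 1], [-0.0381, -0.0239, 0.0002, 0, 0, 0, 1], [-0.0435, -0.0313, 0.0003, 0, 0, 0, 1], [-0.0477, -0.0394, 0.0003, 0, 0, 0, 1], [-0.0509, -0.048, 0.0003, 0, 0, 0, 1], [-0.053, -0.0569, 0.0004, 0, 0, 0, 1], [-0.0539, -0.066, 0.0004, 0, 0, 0, 1], [-0.0535, -0.0752, 0.0005, 0, 0, 0, 1], [-0.052, -0.0842, 0.0005, 0, 0, 0, 1],
```

>>> {"method": "drive_tool", "body": {"increments": [[0,0,0,0,0,0,1],[0,0,0,0,0,0,1],[0,0,0,0,0,0,1],[0,0,0,0,0,0,1],[0,0,0,0,0,0,1],[0,0,0,0,0,0,1],[0,0,0,0,0,0,1]]}}

```text
time: 13.48
tool_pos: [0.5213, 0.2198, 0.1422]
ee_rot: [0.001, -3.141, -0.0]
contact_force: [-1.8, -0.5, 7.0]
grip_width: 0.0207
finger_force: 39.7
```

>>> {"method": "drive_tool", "body": {"increments": [[-0.0088,-0.0027,0,0,0,0,1],[-0.0171,-0.0065,0.0001,0,0,0,1],[-0.0248,-0.0113,0.0001,0,0,0,1],[-0.0319,-0.0172,0.0002,0,0,0,1],[-0.0381,-0.0239,0.0002,0,0,0,1],[-0.0435,-0.0313,0.0003,0,0,0,1],[-0.0477,-0.0394,0.0003,0,0,0,1],[-0.0509,-0.048,0.0003,0,0,0,1],[-0.053,-0.0569,0.0004,0,0,0,1],[-0.0539,-0.066,0.0004,0,0,0,1],[-0.0535,-0.0752,0.0005,0,0,0,1],[-0.052,-0.0842,0.0005,0,0,0,1]]}}

```text
time: 14.98
tool_pos: [0.5746, 0.1367, 0.1417]
ee_rot: [-0.002, 3.139, 0.004]
contact_force: [2.5, 3.1, 4.5]
grip_width: 0.0204
finger_force: 39.5
```

```bash
python3 - <<'E'
from h import *
s,p,R=st();print(s["time"],p.round(4),s["contact_force"].round(1),R.round(3)[:,0])
fit([(.4381,.1679),(.4878,.2186),(.5608,.1951),(.5738,.1333),p[:2]])
arc(-13.3,83,11,cmd=(.5743,.1351),C=(.5062,.1512))
E
```

```text
14.975 [0.5746 0.1367 0.1417] [2.5 3.1 4.5] [-1.    -0.001 -0.002]
C [0.5061 0.1512] res mm [ 0.06 -0.12  0.13 -0.02 -0.06] ang [166.2 105.2  38.8 -14.8 -11.9]
[0.0027, -0.0088, 0.0, 0, 0, 0, 1], [0.0065, -0.0172, 0.0001, 0, 0, 0, 1], [0.0114, -0.025, 0.0001, 0, 0, 0, 1], [0.0173, -0.0321, 0.0002, 0, 0, 0, 1], [0.0241, -0.0383, 0.0002, 0, 0, 0, 1], [0.0316, -0.0436, 0.0003, 0, 0, 0, 1], [0.0398, -0.0479, 0.0003, 0, 0, 0, 1], [0.0484, -0.0511, 0.0003, 0, 0, 0, 1], [0.0574, -0.0531, 0.0004, 0, 0, 0, 1], [0.0666, -0.0539, 0.0004, 0, 0, 0, 1], [0.0758, -0.0535, 0.0005, 0, 0, 0, 1],
```

>>> {"method": "drive_tool", "body": {"increments": [[0.0027,-0.0088,0,0,0,0,1],[0.0065,-0.0172,0.0001,0,0,0,1],[0.0114,-0.025,0.0001,0,0,0,1],[0.0173,-0.0321,0.0002,0,0,0,1],[0.0241,-0.0383,0.0002,0,0,0,1],[0.0316,-0.0436,0.0003,0,0,0,1],[0.0398,-0.0479,0.0003,0,0,0,1],[0.0484,-0.0511,0.0003,0,0,0,1],[0.0574,-0.0531,0.0004,0,0,0,1],[0.0666,-0.0539,0.0004,0,0,0,1],[0.0758,-0.0535,0.0005,0,0,0,1]]}}

```text
time: 16.35
tool_pos: [0.4984, 0.0817, 0.1412]
ee_rot: [-0.001, 3.14, 0.0]
contact_force: [2.3, 1.8, 5.4]
grip_width: 0.0207
finger_force: 39.5
```

```bash
python3 - <<'E'
from h import *
s,p,R=st();print(s["time"],p.round(4),s["contact_force"].round(1),R.round(3)[:,0])
fit([(.4381,.1679),(.4878,.2186),(.5608,.1951),(.5738,.1333),p[:2]])
arc(-96.3,12,8,cmd=(.4985,.0816),C=(.5062,.1512))
E
```

```text
16.35 [0.4984 0.0817 0.1412] [2.3 1.8 5.4] [-1.    -0.001 -0.002]
C [0.5062 0.1512] res mm [ 0.08 -0.14  0.09 -0.04 -0.05] ang [166.2 105.2  38.8 -14.8 -96.4]
[0.0018, 0.0002, 0.0, 0, 0, 0, 1], [0.0036, 0.0005, 0.0, 0, 0, 0, 1], [0.0054, 0.0008, 0.0, 0, 0, 0, 1], [0.0072, 0.0012, 0.0, 0, 0, 0, 1], [0.009, 0.0016, 0.0, 0, 0, 0, 1], [0.0108, 0.0021, 0.0001, 0, 0, 0, 1], [0.0125, 0.0026, 0.0001, 0, 0, 0, 1], [0.0143, 0.0031, 0.0001, 0, 0, 0, 1],
```

>>> {"method": "drive_tool", "body": {"increments": [[0.0018,0.0002,0,0,0,0,1],[0.0036,0.0005,0,0,0,0,1],[0.0054,0.0008,0,0,0,0,1],[0.0072,0.0012,0,0,0,0,1],[0.009,0.0016,0,0,0,0,1],[0.0108,0.0021,0.0001,0,0,0,1],[0.0125,0.0026,0.0001,0,0,0,1],[0.0143,0.0031,0.0001,0,0,0,1],[0.0143,0.0031,0.0001,0,0,0,1],[0.0143,0.0031,0.0001,0,0,0,1]]}}

```text
time: 17.6
tool_pos: [0.4879, 0.0839, 0.1413]
ee_rot: [-0.002, 3.134, -0.003]
contact_force: [18.2, -5.6, -5.4]
grip_width: 0.0204
finger_force: 39.7
```

```bash
python3 - <<'E'
from h import *
s,p,R=st();print(s["time"],p.round(4),s["contact_force"].round(1),R.round(3)[:,0])
fit([(.4381,.1679),(.4878,.2186),(.5608,.1951),(.5738,.1333),p[:2]])
E
```

```text
17.6 [0.4879 0.0839 0.1413] [18.2 -5.6 -5.4] [-1.    -0.001 -0.008]
C [0.5062 0.1513] res mm [ 0.08 -0.2   0.03 -0.04 -0.15] ang [ 166.3  105.3   38.7  -14.9 -105.2]
```

>>> {"method": "drive_tool", "body": {"increments": [[-0.0015,0,0,0,0,0,1],[-0.003,0,0,0,0,0,1],[-0.003,0,0,0,0,0,1],[-0.003,0,0,0,0,0,0],[-0.003,0,0,0,0,0,-1],[-0.003,0,0,0,0,0,-1],[-0.003,0,0,0,0,0,-1],[-0.003,0,0,0,0,0,-1],[-0.003,0,0,0,0,0,-1]]}}

```text
time: 18.73
tool_pos: [0.4869, 0.085, 0.1407]
ee_rot: [0.001, -3.142, -0.0]
contact_force: [0.2, 0.6, 0.0]
grip_width: 0.0853
finger_force: 0.0
```

>>> {"method": "drive_tool", "body": {"increments": [[0,0,-0.01,0,0,0,-1],[0,0,-0.03,0,0,0,-1],[0,0,-0.06,0,0,0,-1],[0,0,-0.09,0,0,0,-1],[0,0,-0.12,0,0,0,-1],[0,-0.05,-0.12,0,0,0,-1],[0,-0.1,-0.12,0,0,0,-1],[0,-0.15,-0.12,0,0,0,-1],[0,-0.2,-0.12,0,0,0,-1],[0,-0.25,-0.12,0,0,0,-1],[0,-0.3,-0.12,0,0,0,-1],[0,-0.3,-0.12,0,0,0,-1]]}}

```text
time: 20.23
tool_pos: [0.4866, -0.2179, 0.2609]
ee_rot: [-0.006, -3.141, 0.001]
contact_force: [-0.9, -0.1, 0.9]
grip_width: 0.0857
finger_force: 0.0
```

```bash
python3 - <<'E'
from h import *
a=save("top","t3");b=save("side","s3")
x=lambda i:cv2.resize(i,None,fx=2.5,fy=2.5)
cv2.imwrite("pics/c3.png",np.hstack([x(a[150:350,190:345]),x(b[180:380,190:345])])[:,:,::-1])
for c in("top","side"):
    for n,z in(("crank_knob",.1565),("tap_axis",.1165)):
        for r in optics.spot_point(c,n):
            w=ray(c,r["location"],z)
            if np.hypot(*(w[:2]-[.505,.15]))<.09: print(c,n,w.round(4),np.degrees(np.arctan2(w[1]-.1505,w[0]-.5055)).round(1))
s,p,R=st();print(s["time"],p.round(3),s["contact_force"].round(1))
E
```

```text
top crank_knob [0.4902 0.0832 0.1565] -102.8
top tap_axis [0.5088 0.1532 0.1165] 39.5
side crank_knob [0.4856 0.0869 0.1565] -107.4
side tap_axis [0.5096 0.1501 0.1165] -6.1
20.525 [ 0.487 -0.214  0.261] [-0.7  1.2 -0. ]
```

View pics/c3.png

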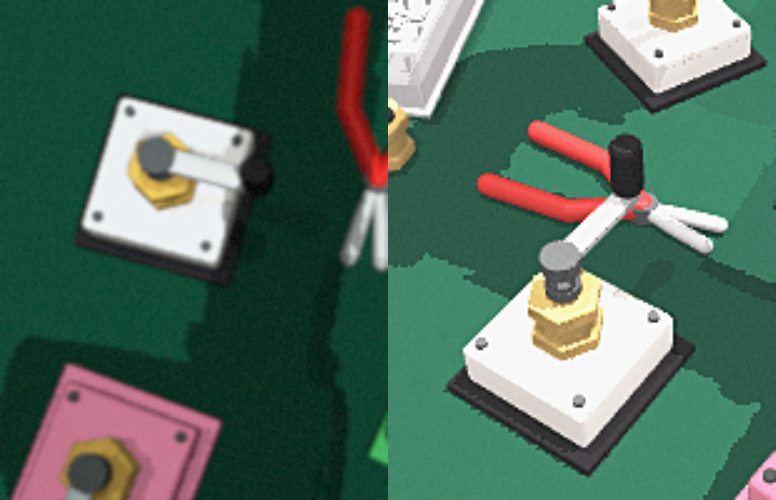

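The crank now points right in the top view, with the knob near crop pixel (257,172). That is about -105°, 270° clockwise from the start, and the 18 N reaction confirmed the stop. The gripper is well clear.

```bash
python3 -c "
from h import *
print(job.close_job())"
```

```text
the job is handed in; nothing more can be done
None
```

I tapped the coupling as asked: half a turn clockwise, pause, a quarter turn back, pause, then forward to the depth stop (confirmed by an 18 N reaction), released at about 18 s without touching the gauge, and handed in; no verdict was returned.

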